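# Fill the sample tray, then hold the self-closing sample box open

## Robot

A 6-joint arm with a two-finger parallel gripper is mounted at the origin on a cart in front of the work surface, level with it; the furniture and walls round the work are solid. World frame = base frame: x ahead of the robot, y to its left, z up, the work surface at z = 0. Lengths are in m, angles in rad, forces in N, time in s.
With the tool pointing down it reaches from about 0.375 to 0.975 m from the base axis. Payload 3.8 kg.
Tool frame: the origin (TCP) lies midway between the tips of the shut fingers; the grasp point (between the pads) lies 19 mm behind it; z points along the fingers, y is the line along which they close (so a half turn about z gives the same grasp; the last joint's range is limited). The gripper opens to 85 mm and grips with 20 to 120 N. Pads are 22 mm wide; open, the fingers measure 114 mm over their backs; the gripper's body (76 mm by 85 mm) begins 54 mm behind the grasp point. The pads swing forward as they close: fully open they stand 13 mm farther back than shut.
Start: joints at [1.073, 0.264, 1.604, -0, 1.274, -0.037], TCP at [0.3, 0.605, 0.231] pointing down, gripper open.
Joint ranges: [-2.63, 2.63], [-0.94, 2.18], [0.31, 2.57], [-1.31, 4.45], [0, 2.66], [-2.55, 2.55]. Speed limits (rad/s): [2.57, 2.57, 3.14, 3.14, 3.14, 3.14].

## Interface

Orientations are given as a unit quaternion [x, y, z, w].
In Python, from workcell import bot gives the robot as it stands.
- The arm moves only by the shell command python3 inch.py FILE [FORCE], which reads ROWS from the file FILE. ROWS is one flat JSON list of numbers that holds 1 to 12 rows one after another, with no inner brackets; each row has 7 numbers: a rotation vector rx, ry, rz in units of 0.25 rad, then dx, dy, dz in shares of the most that a row can go, 1 being 62.5 mm, then the finger opening in m; each row shifts and turns the commanded pose from where the row before left it, along the tool's axes as they then stand; what a row does not reach is not made up. A row lasts 1/8 s, in which the tool goes at most 0.0625 m and 0.188 rad, less where a joint would pass 70% of its speed; a pose out of reach is approached as far as the arm can. The fingers move at their own pace and stop on an object; FORCE is the grip in N (left out, the last holds). Time passes only in rows, so rows that do not move let the fingers close. It prints the time, the measured TCP pose, the force, the opening and the grip force at its end. Input that does not fit is refused with a message, and nothing moves.
- bot.get_state(): the state, without advancing time (a new reading comes with each control period).
- bot.get_image(name): name is "scene" or "top" or "wrist"; returns the picture (480x640x3 uint8, red, green, blue); there is no depth.
- bot.get_calibration(name): a dict with "camera_matrix" (3x3 intrinsics, pixels), "rvec" (rotation vector, rad) and "tvec" (3), from world to camera coordinates, as OpenCV has them. Camera axes: x right, y down, z forward; pixel columns grow to the right and rows downward; lengths in m; the calibration is good to about 2 mm. The wrist camera is an equidistant fisheye: a pixel r from the principal point sees the ray r / f radians off the axis. A picture is of the moment at which its call begins: read the wrist's pose just before it. get_calibration takes no time and is no camera call; for the wrist camera it gives the pose at the moment of the call.
- bot.hand_in(): hands the job in; it is judged then, once.
The state is a dict: "clock": time; "joint_pos": joint angles; "qvel": joint speeds; "joint_torque": joint torques, N m; "tool_pos": TCP position; "tool_rot": TCP orientation; "ft_force": force on the tool from outside, world axes, zero at the start; "torque": the same for the moment, N m; "opening": finger opening in m; "gripper_force": force on a finger pad.
Only numpy, scipy, OpenCV 4.12 (cv2) and the standard library are available. Lean on these libraries where they do the work, as an engineer would, in place of code of your own. Each camera call takes 0.05 s, during which the arm holds its last target. There are 200 camera calls.

## Task

Put the three biscuits of the baking tray's front row, the row nearest to you, one at a time into the pockets of the white sample tray, in pocket order: first pocket 1 (one dot, left end), then 2, then 3, each lying flat in its pocket and let go. Then take the T-bar knob of the sample box, raise its self-closing lid to about 60 degrees and hold it there, because I need both hands to lift the tray in: finish while you are still holding the knob with the lid open. Leave the sample tray and the other things where they stand.

Things in the scene. Friction and masses are not known exactly. Their poses are not given: they have to be found in the camera images.
- biscuit_a: shortbread biscuit, a rough pale cube 35 (x) x 27 (y) x 21 mm, lying flat in the front row of the big shallow baking tray (floor 2 to 4 mm above the worktop, its 24 mm rim is nearer to the robot); origin: centre of its underside, z up, its x and y run along its sides. Any of the three biscuits may go into any pocket
- biscuit_b: shortbread biscuit, a rough pale cube 35 (x) x 27 (y) x 21 mm, lying flat in the front row of the big shallow baking tray (floor 2 to 4 mm above the worktop, its 24 mm rim is nearer to the robot); origin: centre of its underside, z up, its x and y run along its sides. Any of the three biscuits may go into any pocket
- biscuit_c: shortbread biscuit, a rough pale cube 35 (x) x 27 (y) x 21 mm, lying flat in the front row of the big shallow baking tray (floor 2 to 4 mm above the worktop, its 24 mm rim is nearer to the robot); origin: centre of its underside, z up, its x and y run along its sides. Any of the three biscuits may go into any pocket
- sample_tray: loose white plastic tray, 62 x 178 x 12 mm, with three square pockets in a row along its y; origin: on the worktop under the middle pocket's centre; +y is the left end (pocket 1), -x the broad front rim, on which one, two and three small dark dots mark the pockets 1, 2 and 3
- pocket_1 (a point): centre of the floor of pocket 1 (one dot, left end): 46 x 46 mm, 8 mm deep, floor 4 mm above the worktop; the walls between pockets are 4 mm thick, so a biscuit's upper 13 mm stands above them; axes as the tray's
- pocket_2 (a point): the same for pocket 2 (two dots, middle), 50 mm from pocket 1
- pocket_3 (a point): the same for pocket 3 (three dots, right end), 50 mm from pocket 2
- sample_box: white plastic box fixed to the worktop, 150 (x) x 194 (y) x 80 mm, with a steel lid on top, hinged along its far (+x) side; origin: centre of its underside; -x is its front (blank card in a holder), the hinge runs along its y
- lid_angle (a joint): opening angle of the lid in rad: 0 shut, 1.047 = 60 degrees open, stop at 1.75; grows as the lid's front edge rises. A spring and its weight pull the lid shut from any angle (about 3 N at the knob); let go, it falls shut
- lid_hinge (a point): middle of the hinge axis, 82 mm above the worktop, 81 mm behind the box's middle; the axis runs along the box's y
- knob_bar (a point): middle of the bar of the knob, where it is taken: 136 mm from the hinge axis along the lid and 34 mm square to the lid, 116 mm above the worktop when shut. As the lid opens the knob leans away from the robot; at 60 degrees the lid's front edge stands level with the bar, 41 mm nearer to the robot. Axes as box_lid
- box_lid: steel lid, 160 x 202 x 4 mm with turned-down edges and a steel T-bar knob near its front edge: a bar 14 mm thick, 44 mm long, parallel to the hinge, on a 10 mm stem; held by its free ends it can turn between the fingers. Origin: on the hinge axis; axes turn with the lid: -x along the lid to its front edge, z square to it (up when shut)
- dough_scraper: dough scraper, steel blade with wooden grip, 100 x 124 x 15 mm; leave alone
- sugar_dredger: steel sugar dredger, 69 mm diameter, 116 mm tall, origin under its centre; leave alone
- packing_tape: roll of packing tape, 96 mm diameter, 48 mm tall; leave alone

How it is judged:
On the way, in this order (a step that is already met when the one before it is completed fails the run):
1. a biscuit lies flat in pocket 1, let go (((horizontal distance between biscuit_a and pocket_1 below 0.012 m and z of biscuit_a in the frame of sample_tray between 0.001 and 0.007 m and angle between biscuit_a's own z axis and vertical below 0.12 rad and contact force between the fingers and biscuit_a below 0.1 N) or (horizontal distance between biscuit_b and pocket_1 below 0.012 m and z of biscuit_b in the frame of sample_tray between 0.001 and 0.007 m and angle between biscuit_b's own z axis and vertical below 0.12 rad and contact force between the fingers and biscuit_b below 0.1 N) or (horizontal distance between biscuit_c and pocket_1 below 0.012 m and z of biscuit_c in the frame of sample_tray between 0.001 and 0.007 m and angle between biscuit_c's own z axis and vertical below 0.12 rad and contact force between the fingers and biscuit_c below 0.1 N))), for 0.2 s.
2. a biscuit lies flat in pocket 2, let go (((horizontal distance between biscuit_a and pocket_2 below 0.012 m and z of biscuit_a in the frame of sample_tray between 0.001 and 0.007 m and angle between biscuit_a's own z axis and vertical below 0.12 rad and contact force between the fingers and biscuit_a below 0.1 N) or (horizontal distance between biscuit_b and pocket_2 below 0.012 m and z of biscuit_b in the frame of sample_tray between 0.001 and 0.007 m and angle between biscuit_b's own z axis and vertical below 0.12 rad and contact force between the fingers and biscuit_b below 0.1 N) or (horizontal distance between biscuit_c and pocket_2 below 0.012 m and z of biscuit_c in the frame of sample_tray between 0.001 and 0.007 m and angle between biscuit_c's own z axis and vertical below 0.12 rad and contact force between the fingers and biscuit_c below 0.1 N))), for 0.2 s.
3. a biscuit lies flat in pocket 3, let go (((horizontal distance between biscuit_a and pocket_3 below 0.012 m and z of biscuit_a in the frame of sample_tray between 0.001 and 0.007 m and angle between biscuit_a's own z axis and vertical below 0.12 rad and contact force between the fingers and biscuit_a below 0.1 N) or (horizontal distance between biscuit_b and pocket_3 below 0.012 m and z of biscuit_b in the frame of sample_tray between 0.001 and 0.007 m and angle between biscuit_b's own z axis and vertical below 0.12 rad and contact force between the fingers and biscuit_b below 0.1 N) or (horizontal distance between biscuit_c and pocket_3 below 0.012 m and z of biscuit_c in the frame of sample_tray between 0.001 and 0.007 m and angle between biscuit_c's own z axis and vertical below 0.12 rad and contact force between the fingers and biscuit_c below 0.1 N))), for 0.2 s.
At the end, for the whole second after the job is handed in: Each pocket holds a biscuit, flat, within 12 mm of its centre, let go. The lid is still, 53 to 67 degrees open, held by the fingers at the knob (over 1 N of contact, the point between the pads within 45 mm of the bar's middle); nothing else touches the box or lid (((horizontal distance between biscuit_a and pocket_1 below 0.012 m and z of biscuit_a in the frame of sample_tray between 0.001 and 0.007 m and angle between biscuit_a's own z axis and vertical below 0.12 rad and contact force between the fingers and biscuit_a below 0.1 N) or (horizontal distance between biscuit_b and pocket_1 below 0.012 m and z of biscuit_b in the frame of sample_tray between 0.001 and 0.007 m and angle between biscuit_b's own z axis and vertical below 0.12 rad and contact force between the fingers and biscuit_b below 0.1 N) or (horizontal distance between biscuit_c and pocket_1 below 0.012 m and z of biscuit_c in the frame of sample_tray between 0.001 and 0.007 m and angle between biscuit_c's own z axis and vertical below 0.12 rad and contact force between the fingers and biscuit_c below 0.1 N)) and ((horizontal distance between biscuit_a and pocket_2 below 0.012 m and z of biscuit_a in the frame of sample_tray between 0.001 and 0.007 m and angle between biscuit_a's own z axis and vertical below 0.12 rad and contact force between the fingers and biscuit_a below 0.1 N) or (horizontal distance between biscuit_b and pocket_2 below 0.012 m and z of biscuit_b in the frame of sample_tray between 0.001 and 0.007 m and angle between biscuit_b's own z axis and vertical below 0.12 rad and contact force between the fingers and biscuit_b below 0.1 N) or (horizontal distance between biscuit_c and pocket_2 below 0.012 m and z of biscuit_c in the frame of sample_tray between 0.001 and 0.007 m and angle between biscuit_c's own z axis and vertical below 0.12 rad and contact force between the fingers and biscuit_c below 0.1 N)) and ((horizontal distance between biscuit_a and pocket_3 below 0.012 m and z of biscuit_a in the frame of sample_tray between 0.001 and 0.007 m and angle between biscuit_a's own z axis and vertical below 0.12 rad and contact force between the fingers and biscuit_a below 0.1 N) or (horizontal distance between biscuit_b and pocket_3 below 0.012 m and z of biscuit_b in the frame of sample_tray between 0.001 and 0.007 m and angle between biscuit_b's own z axis and vertical below 0.12 rad and contact force between the fingers and biscuit_b below 0.1 N) or (horizontal distance between biscuit_c and pocket_3 below 0.012 m and z of biscuit_c in the frame of sample_tray between 0.001 and 0.007 m and angle between biscuit_c's own z axis and vertical below 0.12 rad and contact force between the fingers and biscuit_c below 0.1 N)) and value of joint lid_angle between 0.925 and 1.17 rad and velocity of joint lid_angle between -0.1 and 0.1 rad/s and contact force between the fingers and box_lid above 1 N and distance between the grasp point and knob_bar below 0.045 m and contact force between sample_box and dough_scraper below 0.3 N and contact force between sample_box and sugar_dredger below 0.3 N and contact force between sample_box and packing_tape below 0.3 N and contact force between sample_box and sample_tray below 0.3 N and contact force between sample_box and biscuit_a below 0.3 N and contact force between sample_box and biscuit_b below 0.3 N and contact force between sample_box and biscuit_c below 0.3 N); the arm keeps its last pose, push and grip.
It fails at once if a bystander (scraper, dredger or tape) is moved by more than 3 cm (distance of any of dough_scraper, sugar_dredger, packing_tape from where it was at the start of the episode above 0.03 m).
It fails at once if the sample tray is shifted by more than 4 cm or tipped (distance of sample_tray from where it was at the start of the episode above 0.04 m or angle between sample_tray's own z axis and vertical above 0.25 rad).
It also fails if it takes over 72 s, if anything falls off the work surface, if the arm or the gripper's body presses on something with over 40 N, if the wrist force passes 120 N, or if a joint passes its speed limit or range.

## Working session

There is one attempt and no reset: what is moved stays moved. The work goes in short steps, Python scripts to look and compute and a shell command to move; the robot and the scene stay as the last step left them, time stands still between calls to the robot, and variables do not carry over. Pictures are saved under pics/ and viewed, at most 10 in all, crops included, and the job is handed in when it is done.

```bash
ls; mkdir -p pics; python3 - <<'E'
from workcell import bot
import cv2
s=bot.get_state();print(s)
for n in("scene","top"):
    im=bot.get_image(n);cv2.imwrite(f"pics/{n}0.png",im[:,:,::-1]);c=bot.get_calibration(n);print(n,c)
E
```

```text
inch.py
pics
workcell.py
{'clock': 0.0, 'joint_pos': array([ 1.07310025e+00,  2.64778435e-01,  1.60538373e+00,  7.31791543e-06,
        1.27371836e+00, -3.68756502e-02]), 'qvel': array([-9.44802166e-04,  3.27789505e-05,  4.37682089e-04,  4.19997718e-04,
       -1.02844278e-03, -5.19609518e-05]), 'joint_torque': array([-1.55045880e-03, -5.15089273e+01, -3.67316616e+01, -1.61788016e-04,
        1.31106822e-02, -2.57771319e-05]), 'tool_pos': array([0.29979101, 0.60394384, 0.22993976]), 'tool_rot': array([ 2.28377812e-01,  9.73571911e-01, -1.10239077e-03, -3.05503024e-04]), 'ft_force': array([0.54648375, 0.29355712, 0.35451693]), 'torque': array([-0.00323611,  0.04255168,  0.03503355]), 'gripper_force': 0.0, 'opening': 0.08507021519264484}
scene {'camera_matrix': array([[610.15902881,   0.        , 322.04728106],
       [  0.        , 610.15902881, 241.04217529],
       [  0.        ,   0.        ,   1.        ]]), 'rvec': array([ 1.84446467, -0.83008177,  0.57722617]), 'tvec': array([-0.40533956,  0.24114259,  1.30955126])}
top {'camera_matrix': array([[455.96180432,   0.        , 317.55239574],
       [  0.        , 455.96180432, 233.64904353],
       [  0.        ,   0.        ,   1.        ]]), 'rvec': array([ 2.1262044 , -2.18862672,  0.12488048]), 'tvec': array([-0.03634267,  0.59756027,  1.170853  ])}
```

View pics/scene0.png

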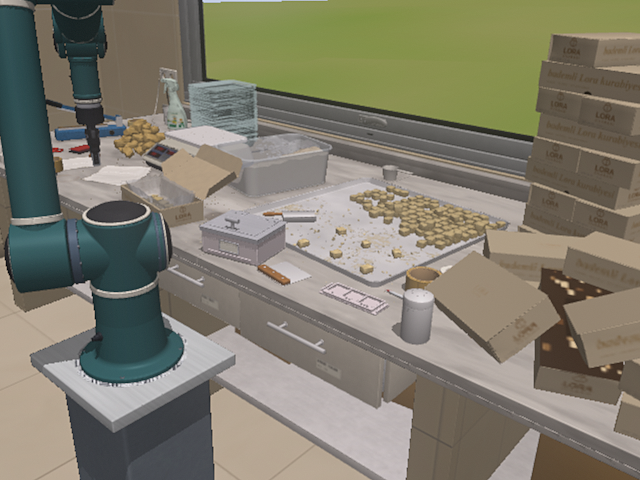

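View pics/top0.png

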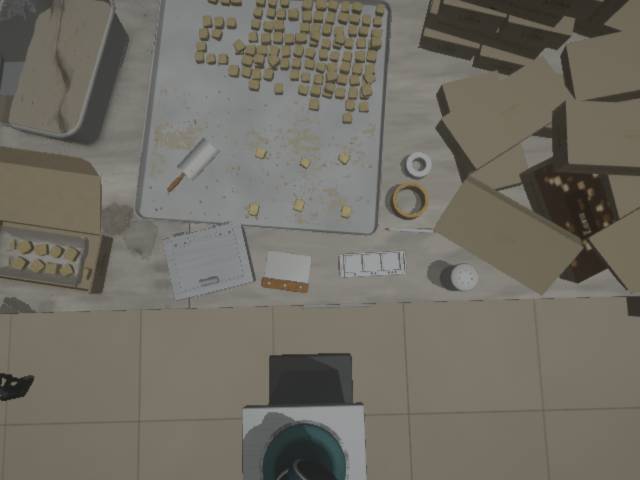

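The top view shows the front-row biscuits near (252,210), (299,205) and (346,212). The sample tray is near (372,264), the box near (209,262), the scraper near (287,270) and the dredger near (462,277). I'll enlarge it.

```bash
python3 - <<'E'
import cv2
im=cv2.imread("pics/top0.png")
a=cv2.resize(im[195:305,155:260],None,fx=4,fy=4,interpolation=3)
b=cv2.resize(im[195:305,240:420],None,fx=4,fy=4,interpolation=3)
cv2.imwrite("pics/c1.png",b)
cv2.imwrite("pics/c2.png",a)
E
```

```text
(no output)
```

View pics/c1.png

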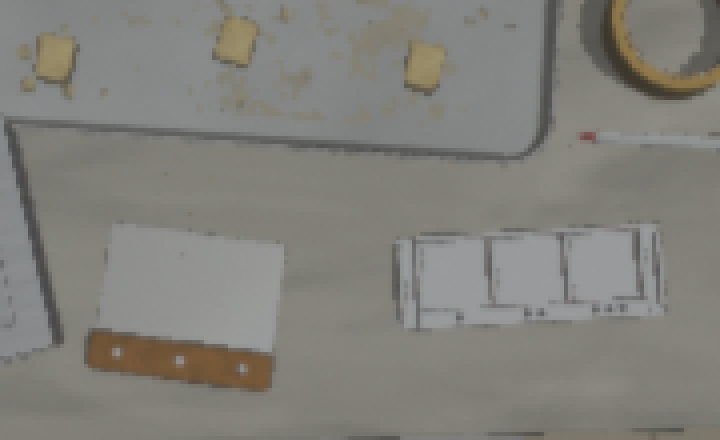

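View pics/c2.png

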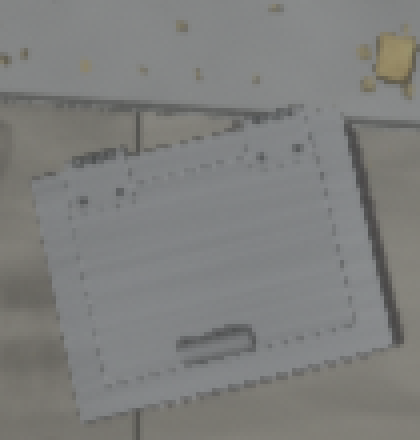

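Crop c1 shows the biscuits at about (56,58), (237,41) and (425,66). The sample-tray corners are near (398,240), (660,224), (664,314) and (405,328), and the dots put pocket 1 on the left. Crop c2 shows the lid corners at (33,180), (305,105), (400,345) and (82,420), with the knob bar at about (216,343).

```bash
cat > h.py <<'E'
import numpy as np,cv2
from workcell import bot
def ray(name,px,z):
    c=bot.get_calibration(name);R=cv2.Rodrigues(c["rvec"])[0];K=c["camera_matrix"]
    p=np.array(px,float).reshape(-1,2)
    if name=="wrist":
        d=cv2.fisheye.undistortPoints(p[:,None],K,np.zeros(4))[:,0]
    else: d=cv2.undistortPoints(p[:,None],K,None)[:,0]
    d=np.c_[d,np.ones(len(d))]@R; o=-R.T@c["tvec"]
    return o+d*((z-o[2])/d[:,2])[:,None]
E
python3 - <<'E'
from h import *
np.set_printoptions(precision=4,suppress=True)
im=cv2.imread("pics/top0.png");hsv=cv2.cvtColor(im,cv2.COLOR_BGR2HSV)
f=lambda c,o:(np.array(c,float)+.5)/4-.5+np.array(o)
big=cv2.resize(im,None,fx=4,fy=4,interpolation=3)
h=cv2.cvtColor(big,cv2.COLOR_BGR2HSV)
for c in[(56,58),(237,41),(425,66)]:
    x,y=c[0]+960,c[1]+780
    sub=h[y-32:y+32,x-32:x+32];m=((sub[:,:,1]>85)&(sub[:,:,2]>110)).astype(np.uint8)
    n,l,st,ce=cv2.connectedComponentsWithStats(m);i=1+st[1:,4].argmax()
    pts=np.argwhere(l==i)[:,::-1]+[x-32,y-32]
    w=ray("top",(pts+.5)/4-.5,.022)
    r=cv2.minAreaRect((w[:,:2]*1000).astype(np.float32));print("bisc",r,w.mean(0))
t=ray("top",f([(398,240),(660,224),(664,314),(405,328)],(240,195)),.012);print(t,t.mean(0));d=t[:,:2]
print([np.linalg.norm(d[i]-d[i-1]) for i in range(4)])
dots=ray("top",f([(460,316),(536,313),(610,309)],(240,195)),.012);print("dots",dots)
l=ray("top",f([(33,180),(305,105),(400,345),(82,420)],(155,195)),.084);print(l)
print([np.linalg.norm(l[i]-l[i-1]) for i in range(4)])
print("knob ends",ray("top",f([(178,348),(255,337)],(155,195)),.123))
E
```

```text
bisc ((661.4873046875, 110.49921417236328), (2.02211594581604, 2.0815672874450684), 89.28178405761719) [0.6615 0.1105 0.022 ]
bisc ((688.2236328125, -3.337935209274292), (7.441184997558594, 2.0577213764190674), 88.29707336425781) [ 0.6882 -0.0033  0.022 ]
bisc ((648.7551879882812, -135.60801696777344), (4.718678951263428, 2.0422303676605225), 88.30716705322266) [ 0.6488 -0.1356  0.022 ]
[[ 0.5408 -0.1098  0.012 ]
 [ 0.5464 -0.2858  0.012 ]
 [ 0.4862 -0.2854  0.012 ]
 [ 0.4819 -0.1124  0.012 ]] [ 0.5138 -0.1984  0.012 ]
[np.float64(0.05894475987249433), np.float64(0.1761078879202377), np.float64(0.06020150780355749), np.float64(0.17299119694945594)]
dots [[ 0.4888 -0.1494  0.012 ]
 [ 0.4893 -0.2001  0.012 ]
 [ 0.4906 -0.2496  0.012 ]]
[[0.5867 0.3395 0.084 ]
 [0.6297 0.1664 0.084 ]
 [0.4757 0.1076 0.084 ]
 [0.4348 0.307  0.084 ]]
[np.float64(0.15533438699410057), np.float64(0.17844516974006527), np.float64(0.1648491748683885), np.float64(0.20360774024906123)]
knob ends [[0.477  0.2368 0.123 ]
 [0.4823 0.19   0.123 ]]
```

```bash
python3 - <<'E'
from h import *
np.set_printoptions(precision=4,suppress=True)
im=cv2.imread("pics/top0.png")
big=cv2.resize(im,None,fx=4,fy=4,interpolation=3)
b=big[...,0].astype(int);r=big[...,2].astype(int)
for c in[(56,58),(237,41),(425,66)]:
    x,y=c[0]+960,c[1]+780
    m=((r-b)[y-32:y+32,x-32:x+32]>45).astype(np.uint8)
    m=cv2.morphologyEx(m,cv2.MORPH_OPEN,np.ones((13,13)))
    n,l,st,ce=cv2.connectedComponentsWithStats(m);i=1+st[1:,4].argmax()
    pts=np.argwhere(l==i)[:,::-1]+[x-32,y-32]
    w=ray("top",(pts+.5)/4-.5,.018)
    q=cv2.minAreaRect((w[:,:2]*1000).astype(np.float32));print("bisc",q,w.mean(0))
f=lambda c,o:(np.array(c,float)+.5)/4-.5+np.array(o)
print(ray("top",f([(492,238),(565,235),(568,300),(494,305)],(240,195)),.010).mean(0))
c=bot.get_calibration("top");print(-cv2.Rodrigues(c["rvec"])[0].T@c["tvec"])
E
```

```text
bisc ((667.8610229492188, 119.10342407226562), (18.27518081665039, 18.63213539123535), 89.28168487548828) [0.6675 0.1182 0.018 ]
bisc ((684.7996826171875, -5.770254135131836), (12.928980827331543, 10.314342498779297), 88.29999542236328) [ 0.6848 -0.0058  0.018 ]
bisc ((657.7748413085938, -130.77792358398438), (15.53601360321045, 23.999435424804688), 87.98641967773438) [ 0.6573 -0.1312  0.018 ]
[ 0.5186 -0.1974  0.01  ]
[ 0.452  -0.0566  1.2336]
```

```bash
cat >> h.py <<'E'
from scipy.spatial.transform import Rotation as Ro
def go(x,y,z,ydeg,tilt=0):
    """rotation first, then shift in the turned tool axes; ydeg: heading of tool y; tilt (deg): turn about tool y"""
    s=bot.get_state();R0=Ro.from_quat(s["tool_rot"]);a=np.radians(ydeg)
    Y=np.array([np.cos(a),np.sin(a),0]);Z=np.array([0,0,-1.]);X=np.cross(Y,Z)
    R1=Ro.from_matrix(np.c_[X,Y,Z])*Ro.from_euler("y",tilt,degrees=True)
    d=np.array([x,y,z])-s["tool_pos"]
    print("at",s["tool_pos"].round(4),"rot",(R0.inv()*R1).as_rotvec().round(3),"shift turned",R1.inv().apply(d).round(4),"unturned",R0.inv().apply(d).round(4),"opening",round(s["opening"],4),"t",s["clock"])
E
python3 -c "
from h import *
go(.64,0,.24,90)"
```

```text
at [0.2998 0.604  0.2301] rot [-0.002 -0.001 -0.461] shift turned [-0.3402 -0.604  -0.0099] unturned [-0.5733 -0.3898 -0.0092] opening 0.0851 t 0.1
```
Tool x -> -world x. Camera view at (.64,0,.24). Rotate 3 rows of -0.154 with translation after: 12 rows max per call; translations 0.693/0.06=12 rows. "more than max not made up" - keep ≤0.06. 12 rows: -0.0284,-0.0504.

The manual's scale: shifts go in shares of 62.5 mm and turns go in units of 0.25 rad. Converting my numbers, -0.05 m is -0.8, -0.028 m is -0.448, -0.154 rad is -0.616.

```bash
echo '[0, 0, -0.616, 0, 0, 0, 0.085, 0, 0, -0.616, 0, 0, 0, 0.085, 0, 0, -0.616, 0, 0, 0, 0.085, 0, 0, 0, -0.448, -0.8, 0, 0.085, 0, 0, 0, -0.448, -0.8, 0, 0.085, 0, 0, 0, -0.448, -0.8, 0, 0.085, 0, 0, 0, -0.448, -0.8, 0, 0.085, 0, 0, 0, -0.448, -0.8, 0, 0.085, 0, 0, 0, -0.448, -0.8, 0, 0.085, 0, 0, 0, -0.448, -0.8, 0, 0.085, 0, 0, 0, -0.448, -0.8, 0, 0.085, 0, 0, 0, -0.448, -0.8, 0, 0.085]' > next.json && python3 inch.py next.json 40
echo '[0, 0, 0, -0.464, -0.8, 0, 0.085, 0, 0, 0, -0.464, -0.8, 0, 0.085, 0, 0, 0, -0.48, -0.8, 0, 0.085, 0, 0, 0, 0, 0, 0, 0.085, 0, 0, 0, 0, 0, 0, 0.085]' > next.json && python3 inch.py next.json
python3 - <<'E'
from h import *
go(.64,0,.24,90)
im=bot.get_image("wrist");cv2.imwrite("pics/w1.png",im[:,:,::-1]);np.savez("w1",**{k:np.array(v) for k,v in bot.get_calibration("wrist").items()})
print(bot.get_calibration("wrist"))
E
```

```text
clock: 1.6
tool_pos: [0.553, 0.1531, 0.2309]
tool_rot: [-0.001, 1.0, 0.0, -0.0]
ft_force: [1.4, 1.4, 0.1]
opening: 0.0848
gripper_force: 0.0
clock: 2.22
tool_pos: [0.6403, 0.0051, 0.2305]
tool_rot: [-0.0, 1.0, 0.0, -0.001]
ft_force: [-0.8, -0.4, 0.4]
opening: 0.0853
gripper_force: 0.0
at [0.6403 0.0051 0.2305] rot [ 0.001 -0.002  0.   ] shift turned [ 0.0003 -0.0051 -0.0095] unturned [ 0.0003 -0.0051 -0.0095] opening 0.0853 t 2.225
{'camera_matrix': array([[371.64829954,   0.        , 324.13855489],
       [  0.        , 371.64829954, 239.67503842],
       [  0.        ,   0.        ,   1.        ]]), 'rvec': array([-2.05472635, -2.05827385, -0.31877355]), 'tvec': array([-0.00512726, -0.64842914,  0.18686029])}
```

View pics/w1.png

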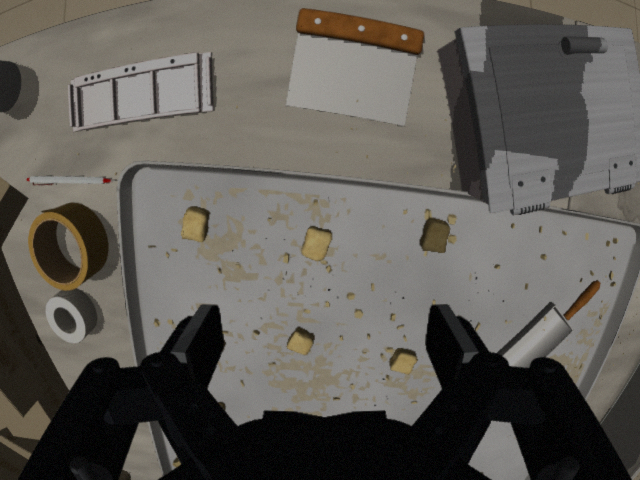

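The wrist view shows front-row biscuits C (195,223), B (317,243) and A (435,235). The sample tray and the knob at (585,45) are also visible. I'll enlarge the row.

```bash
python3 - <<'E'
import cv2,numpy as np
im=cv2.imread("pics/w1.png")
o=[cv2.resize(im[y-26:y+26,x-26:x+26],None,fx=5,fy=5,interpolation=2) for x,y in[(195,223),(317,243),(435,235)]]
cv2.imwrite("pics/c3.png",np.hstack(o))
E
```

```text
(no output)
```

View pics/c3.png

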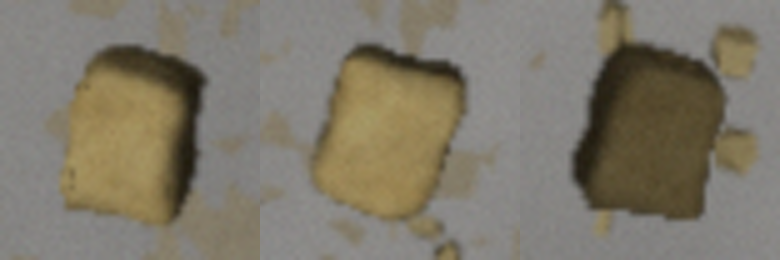

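```bash
python3 - <<'E'
from h import *
np.set_printoptions(precision=4,suppress=True)
def show(n,c,o,s,z):
    w=ray("wrist",np.array(c)/s-.5+np.array(o),z)[:,:2];m=w.mean(0)
    L=(w[0]+w[1]-w[2]-w[3])/2; W=(w[1]+w[2]-w[0]-w[3])/2
    print(n,m,"L",np.linalg.norm(L),np.degrees(np.arctan2(L[1],L[0])),"W",np.linalg.norm(W),np.degrees(np.arctan2(W[1],W[0])))
show("C",[(88,68),(188,85),(170,222),(62,205)],(169,197),5,.023)
show("B",[(88,60),(205,80),(152,217),(55,188)],(291,217),5,.023)
show("A",[(105,58),(200,80),(180,217),(70,207)],(409,209),5,.023)
print("tray corners",ray("wrist",[(70,86),(212,53),(214,110),(74,130)],.012))
print("knob",ray("wrist",[(563,45),(606,45)],.116))
E
```

```text
C [ 0.6581 -0.1268] L 0.030018644128222003 164.9622984062212 W 0.023033876531826595 80.60276751080556
B [ 0.6773 -0.0023] L 0.029108212223234817 162.6027420538321 W 0.021852962721186767 76.45779343573261
A [0.6696 0.1207] L 0.03068239354065255 174.25356809391127 W 0.022808525742141476 81.61112909237379
tray corners [[ 0.4957 -0.2796  0.012 ]
 [ 0.4846 -0.1039  0.012 ]
 [ 0.5429 -0.1021  0.012 ]
 [ 0.5473 -0.2756  0.012 ]]
knob [[0.4824 0.1939 0.116 ]
 [0.4711 0.2432 0.116 ]]
```

```bash
python3 -c "
from h import *
go(.658,-.127,.06,77)"
```

```text
at [0.6401 0.0058 0.2307] rot [ 0.    -0.002  0.228] shift turned [-0.0473 -0.1254  0.1707] unturned [-0.018  -0.1329  0.1706] opening 0.085 t 2.275
```

In the tool's units: 0.043 m is 0.688, -0.031 m is -0.496, 0.114 rad is 0.456.

```bash
echo '[0, 0, 0.456, 0, 0, 0, 0.06, 0, 0, 0.456, 0, 0, 0, 0.06, 0, 0, 0, -0.192, -0.496, 0.688, 0.06, 0, 0, 0, -0.192, -0.496, 0.688, 0.06, 0, 0, 0, -0.192, -0.496, 0.688, 0.06, 0, 0, 0, -0.192, -0.496, 0.672, 0.06, 0, 0, 0, 0, 0, 0, 0.06, 0, 0, 0, 0, 0, 0, 0.06]' > next.json && python3 inch.py next.json
python3 - <<'E'
from h import *
go(.658,-.127,.0105,77)
im=bot.get_image("wrist");cv2.imwrite("pics/w2.png",im[:,:,::-1])
E
```

```text
clock: 3.28
tool_pos: [0.6601, -0.125, 0.0611]
tool_rot: [0.113, 0.994, 0.0, 0.0]
ft_force: [0.3, -0.3, 0.2]
opening: 0.06
gripper_force: 0.0
at [ 0.6601 -0.125   0.0611] rot [0.001 0.    0.001] shift turned [ 0.0016 -0.0024  0.0506] unturned [ 0.0016 -0.0024  0.0506] opening 0.06 t 3.275
```

View pics/w2.png

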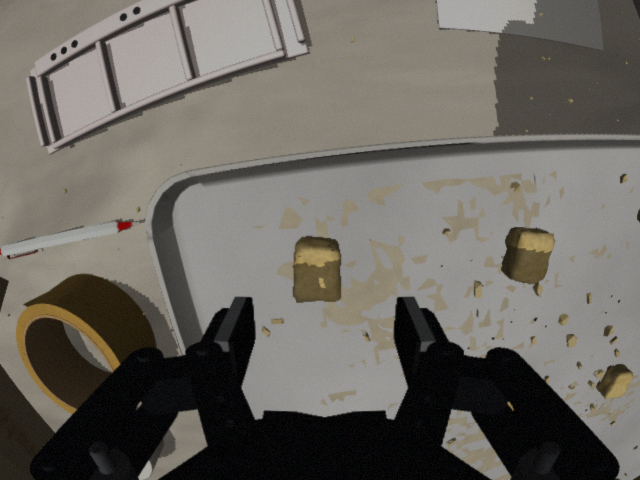

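The biscuit's top face centre is at about (317,269), squared between the fingers, whose middle is at 324. The sample tray's back corners are at (308,50) and (50,150).

```bash
python3 - <<'E'
from h import *
np.set_printoptions(precision=4,suppress=True)
print(ray("wrist",[(317,269)],.023))
b=ray("wrist",[(308,50),(50,150)],.012);print(b,b.mean(0),np.linalg.norm(b[0]-b[1]))
print("dots",ray("wrist",[(129,14),(63,50)],.012))
print("wall2 ends",ray("wrist",[(100,44),(116,108),(175,10),(192,78)],.012))
E
```

```text
[[ 0.656  -0.1276  0.023 ]]
[[ 0.544  -0.1065  0.012 ]
 [ 0.5483 -0.2758  0.012 ]] [ 0.5461 -0.1912  0.012 ] 0.16935770486794835
dots [[ 0.49   -0.1983  0.012 ]
 [ 0.4912 -0.2486  0.012 ]]
wall2 ends [[ 0.5    -0.2207  0.012 ]
 [ 0.5417 -0.2186  0.012 ]
 [ 0.4995 -0.1705  0.012 ]
 [ 0.5413 -0.1692  0.012 ]]
```

```bash
echo '[0, 0, 0, 0.048, -0.032, 0.4, 0.06, 0, 0, 0, 0, 0, 0.4, 0.06, 0, 0, 0, 0, 0, 0, 0.06, 0, 0, 0, 0, 0, 0, 0.0, 0, 0, 0, 0, 0, 0, 0.0, 0, 0, 0, 0, 0, 0, 0.0, 0, 0, 0, 0, 0, 0, 0.0, 0, 0, 0, 0, 0, -0.56, 0, 0, 0, 0, 0, 0, -0.56, 0]' > next.json && python3 inch.py next.json 30
python3 -c "
from h import *
go(.5167,-.147,.08,1.5)"
```

```text
clock: 4.45
tool_pos: [0.6559, -0.1279, 0.0808]
tool_rot: [0.113, 0.994, 0.0, -0.001]
ft_force: [0.0, 0.1, 0.2]
opening: 0.0264
gripper_force: 29.7
at [ 0.6559 -0.1279  0.0808] rot [-1.000e-03 -1.000e-03  1.318e+00] shift turned [-0.0155 -0.1396  0.0008] unturned [ 0.1313 -0.0499  0.0009] opening 0.0264 t 4.45
```

```bash
echo '[0, 0, 0.752, 0, 0, 0, 0, 0, 0, 0.752, 0, 0, 0, 0, 0, 0, 0.752, 0, 0, 0, 0, 0, 0, 0.752, 0, 0, 0, 0, 0, 0, 0.752, 0, 0, 0, 0, 0, 0, 0.752, 0, 0, 0, 0, 0, 0, 0.752, 0, 0, 0, 0, 0, 0, 0, -0.08, -0.736, 0, 0, 0, 0, 0, -0.08, -0.752, 0, 0, 0, 0, 0, -0.08, -0.752, 0, 0, 0, 0, 0, 0, 0, 0, 0, 0, 0, 0, 0, 0, 0, 0]' > next.json && python3 inch.py next.json
python3 - <<'E'
from h import *
go(.5167,-.147,.014,1.5)
im=bot.get_image("wrist");cv2.imwrite("pics/w3.png",im[:,:,::-1])
E
```

```text
clock: 5.95
tool_pos: [0.5178, -0.1477, 0.0811]
tool_rot: [0.696, 0.718, 0.001, 0.001]
ft_force: [0.4, 0.2, 0.3]
opening: 0.0263
gripper_force: 29.8
at [ 0.5178 -0.1477  0.0811] rot [0.002 0.001 0.005] shift turned [ 0.0007 -0.0011  0.0671] unturned [ 0.0008 -0.0013  0.0671] opening 0.0263 t 5.95
```

View pics/w3.png

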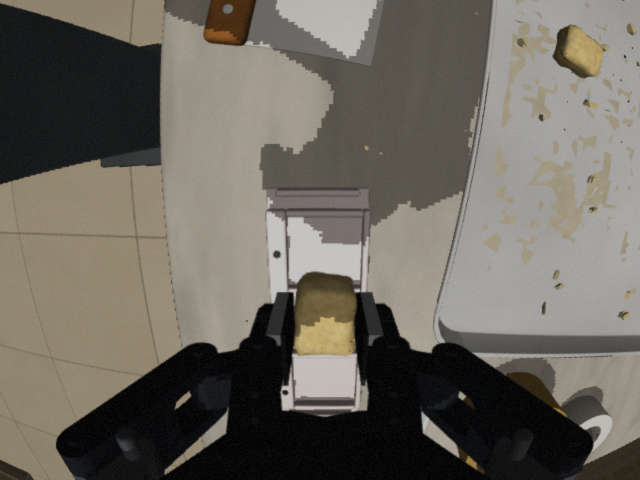

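The biscuit is held. Pocket 1's dot shows at (277,254), and the tray's left-end corners are at (268,190) and (370,190).

```bash
python3 - <<'E'
from h import *
np.set_printoptions(precision=4,suppress=True)
print("dots",ray("wrist",[(277,254),(285,392)],.012));print("end",ray("wrist",[(268,190),(370,190)],.012))
print("pocket end wall inner",ray("wrist",[(287,213),(364,213)],.012))
E
```

```text
dots [[ 0.489  -0.1474  0.012 ]
 [ 0.4922 -0.2568  0.012 ]]
end [[ 0.4838 -0.108   0.012 ]
 [ 0.5432 -0.1062  0.012 ]]
pocket end wall inner [[ 0.4951 -0.1215  0.012 ]
 [ 0.5404 -0.1201  0.012 ]]
```

```bash
echo '[0, 0, 0, 0.032, 0, 0.48, 0, 0, 0, 0, 0, 0, 0.4, 0, 0, 0, 0, 0, 0, 0.112, 0, 0, 0, 0, 0, 0, 0.08, 0, 0, 0, 0, 0, 0, 0, 0, 0, 0, 0, 0, 0, 0, 0]' > next.json && python3 inch.py next.json

```

```text
clock: 6.75
tool_pos: [0.5178, -0.1456, 0.0142]
tool_rot: [0.696, 0.718, 0.0, 0.001]
ft_force: [-0.1, 0.5, 0.2]
opening: 0.026
gripper_force: 29.8
```

```bash
echo '[0, 0, 0, 0, 0, 0.024, 0, 0, 0, 0, 0, 0, 0, 0, 0, 0, 0, 0, 0, 0, 0.05, 0, 0, 0, 0, 0, 0, 0.05, 0, 0, 0, 0, 0, 0, 0.05, 0, 0, 0, 0, 0, -0.48, 0.06, 0, 0, 0, 0, 0, -0.8, 0.06, 0, 0, 0, 0, 0, 0, 0.06]' > next.json && python3 inch.py next.json
python3 - <<'E'
from h import *
im=bot.get_image("wrist");cv2.imwrite("pics/w4.png",im[:,:,::-1])
go(.677,-.0025,.08,74)
E
```

```text
clock: 7.75
tool_pos: [0.5207, -0.1465, 0.0964]
tool_rot: [0.696, 0.718, 0.002, 0.004]
ft_force: [0.8, -0.0, -0.7]
opening: 0.06
gripper_force: 0.0
at [ 0.5188 -0.1459  0.0941] rot [ 0.003  0.005 -1.26 ] shift turned [-0.1125  0.1815  0.0141] unturned [0.1384 0.1626 0.0146] opening 0.0598 t 7.8
```

View pics/w4.png

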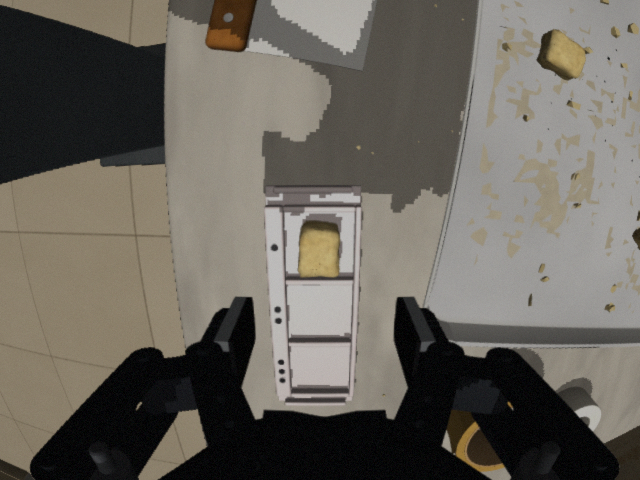

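Biscuit C lies in pocket 1, with its top face centred near (320,249). The dots are at (275,247), (278,315) and (282,371). I'll check its offset.

```bash
python3 - <<'E'
from h import *
np.set_printoptions(precision=4,suppress=True)
print(ray("wrist",[(320,249)],.025))
print("dots",ray("wrist",[(275,247),(278,315),(282,371)],.012))
print("walls",ray("wrist",[(318,207),(320,279),(318,340)],.012))
E
```

```text
[[ 0.5157 -0.1416  0.025 ]]
dots [[ 0.4867 -0.1457  0.012 ]
 [ 0.4879 -0.1956  0.012 ]
 [ 0.4896 -0.245   0.012 ]]
walls [[ 0.5137 -0.1186  0.012 ]
 [ 0.5163 -0.1672  0.012 ]
 [ 0.5162 -0.2153  0.012 ]]
```

In the tool's units: -0.028 m is -0.448, 0.008 m is 0.128, -0.18 rad is -0.72.

```bash
echo '[0, 0, -0.72, 0, 0, 0, 0.06, 0, 0, -0.72, 0, 0, 0, 0.06, 0, 0, -0.72, 0, 0, 0, 0.06, 0, 0, -0.72, 0, 0, 0, 0.06, 0, 0, -0.72, 0, 0, 0, 0.06, 0, 0, -0.72, 0, 0, 0, 0.06, 0, 0, -0.72, 0, 0, 0, 0.06, 0, 0, 0, -0.448, 0.72, 0.128, 0.06, 0, 0, 0, -0.448, 0.72, 0.128, 0.06, 0, 0, 0, -0.448, 0.736, 0.128, 0.06, 0, 0, 0, -0.448, 0.72, 0.128, 0.06, 0, 0, 0, 0, 0, 0, 0.06]' > next.json && python3 inch.py next.json
python3 - <<'E'
from h import *
go(.677,-.0025,.0105,74)
im=bot.get_image("wrist");cv2.imwrite("pics/w5.png",im[:,:,::-1])
c=cv2.cvtColor(im,cv2.COLOR_RGB2HSV)[200:330,270:380]
m=(c[...,1]>75).astype(np.uint8);m=cv2.morphologyEx(m,cv2.MORPH_OPEN,np.ones((9,9)))
n,l,st,ce=cv2.connectedComponentsWithStats(m);i=1+st[1:,4].argmax()
p=np.argwhere(l==i)[:,::-1]+[270,200];print(st[i],ray("wrist",[p.mean(0)],.018),cv2.minAreaRect(p.astype(np.float32)))
E
```

```text
clock: 9.3
tool_pos: [0.675, 0.0007, 0.0567]
tool_rot: [0.138, 0.991, 0.0, -0.001]
ft_force: [-0.9, -0.1, -0.7]
opening: 0.06
gripper_force: 0.0
at [0.675  0.0007 0.0567] rot [-0.    -0.003  0.003] shift turned [-0.0028 -0.0025  0.0462] unturned [-0.0029 -0.0025  0.0462] opening 0.06 t 9.3
[  27   54   48   60 2654] [[ 0.67630315 -0.00364077  0.018     ]] ((320.5, 283.5), (59.0, 47.0), 90.0)
```

```bash
echo '[0, 0, 0, -0.032, -0.048, 0.368, 0.06, 0, 0, 0, 0, 0, 0.368, 0.06, 0, 0, 0, 0, 0, 0, 0.06, 0, 0, 0, 0, 0, 0, 0.0, 0, 0, 0, 0, 0, 0, 0.0, 0, 0, 0, 0, 0, 0, 0.0, 0, 0, 0, 0, 0, 0, 0.0, 0, 0, 0, 0, 0, -0.56, 0, 0, 0, 0, 0, 0, -0.56, 0, 0, 0, 0, 0, 0, 0, 0]' > next.json && python3 inch.py next.json 30
python3 -c "
from h import *
go(.519,-.195,.08,1.5)"
```

```text
clock: 10.6
tool_pos: [0.6787, -0.0057, 0.0881]
tool_rot: [0.139, 0.99, 0.0, 0.004]
ft_force: [0.6, 1.3, 0.6]
opening: 0.0259
gripper_force: 30.8
at [ 0.6787 -0.0057  0.0881] rot [0.006 0.005 1.265] shift turned [-0.1851 -0.1646  0.0081] unturned [ 0.1014 -0.226   0.0069] opening 0.0259 t 10.6
```

In the tool's units: -0.037 m is -0.592, -0.033 m is -0.528, 0.181 rad is 0.724.

```bash
echo '[0, 0, 0.724, 0, 0, 0, 0, 0, 0, 0.724, 0, 0, 0, 0, 0, 0, 0.724, 0, 0, 0, 0, 0, 0, 0.724, 0, 0, 0, 0, 0, 0, 0.724, 0, 0, 0, 0, 0, 0, 0.724, 0, 0, 0, 0, 0, 0, 0.72, 0, 0, 0, 0, 0, 0, 0, -0.592, -0.528, 0, 0, 0, 0, 0, -0.592, -0.528, 0, 0, 0, 0, 0, -0.592, -0.528, 0, 0, 0, 0, 0, -0.592, -0.528, 0, 0, 0, 0, 0, -0.592, -0.528, 0, 0]' > next.json && python3 inch.py next.json
echo '[0, 0, 0, 0, 0, 0, 0, 0, 0, 0, 0, 0, 0, 0]' > next.json && python3 inch.py next.json
python3 - <<'E'
from h import *
go(.5187,-.195,.0135,1.5)
im=bot.get_image("wrist");cv2.imwrite("pics/w6.png",im[:,:,::-1])
E
```

```text
clock: 12.1
tool_pos: [0.5133, -0.1953, 0.0825]
tool_rot: [0.698, 0.716, -0.0, -0.001]
ft_force: [1.1, -0.3, -1.3]
opening: 0.0258
gripper_force: 30.8
clock: 12.35
tool_pos: [0.5151, -0.1945, 0.0831]
tool_rot: [0.698, 0.716, 0.0, -0.0]
ft_force: [0.8, 0.8, -0.1]
opening: 0.026
gripper_force: 30.8
at [ 0.5151 -0.1945  0.0831] rot [-0.    -0.001 -0.002] shift turned [-0.0006  0.0036  0.0696] unturned [-0.0007  0.0037  0.0696] opening 0.026 t 12.35
```

In the tool's units: 0.03 m is 0.48, 0.025 m is 0.4.

```bash
echo '[0, 0, 0, -0.016, 0.064, 0.48, 0, 0, 0, 0, 0, 0, 0.4, 0, 0, 0, 0, 0, 0, 0.128, 0, 0, 0, 0, 0, 0, 0.08, 0, 0, 0, 0, 0, 0, 0, 0, 0, 0, 0, 0, 0, 0, 0]' > next.json && python3 inch.py next.json

```

```text
clock: 13.15
tool_pos: [0.5203, -0.1958, 0.0166]
tool_rot: [0.698, 0.716, 0.0, 0.001]
ft_force: [-0.8, -0.2, -0.6]
opening: 0.0257
gripper_force: 30.8
```

In the tool's units: -0.05 m is -0.8, -0.03 m is -0.48.

```bash
echo '[0, 0, 0, 0, -0.016, 0.04, 0, 0, 0, 0, 0, 0, 0, 0, 0, 0, 0, 0, 0, 0, 0.05, 0, 0, 0, 0, 0, 0, 0.05, 0, 0, 0, 0, 0, 0, 0.05, 0, 0, 0, 0, 0, -0.48, 0.06, 0, 0, 0, 0, 0, -0.8, 0.06, 0, 0, 0, 0, 0, 0, 0.06]' > next.json && python3 inch.py next.json
python3 - <<'E'
from h import *
im=bot.get_image("wrist");cv2.imwrite("pics/w7.png",im[:,:,::-1])
go(.6696,.1205,.06,82)
print(ray("wrist",[(320,249)],.025))
E
```

```text
clock: 14.15
tool_pos: [0.5219, -0.1973, 0.0979]
tool_rot: [0.698, 0.716, 0.002, 0.004]
ft_force: [0.2, -1.3, 0.0]
opening: 0.0602
gripper_force: 0.0
at [ 0.5201 -0.1965  0.0955] rot [ 0.002  0.005 -1.406] shift turned [-0.1039  0.3348  0.0355] unturned [0.3132 0.1573 0.0356] opening 0.06 t 14.2
[[ 0.51696523 -0.19270164  0.025     ]]
```

View pics/w7.png

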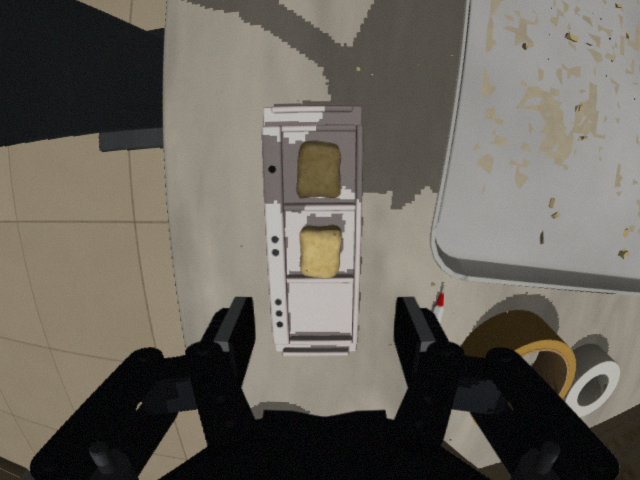

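Biscuits C and B lie flat in pockets 1 and 2, at (319,168) and (320,250). Next I'll check how close the gripper body and camera would come to the box when picking A.

```bash
python3 - <<'E'
from h import *
s=bot.get_state();c=bot.get_calibration("wrist");R=cv2.Rodrigues(c["rvec"])[0]
print("cam in tool",Ro.from_quat(s["tool_rot"]).inv().apply(-R.T@c["tvec"]-s["tool_pos"]))
go(.676,.1195,.06,82)
# lid right rear corner region seen earlier
im=cv2.imread("pics/w1.png");K=np.load("w1.npz")
def rayc(px,z):
    R=cv2.Rodrigues(K["rvec"])[0];d=cv2.fisheye.undistortPoints(np.array(px,float)[:,None],K["camera_matrix"],np.zeros(4))[:,0]
    d=np.c_[d,np.ones(len(d))]@R;o=-R.T@K["tvec"].ravel();return o+d*((z-o[2])/d[:,2])[:,None]
print(rayc([(490,212),(514,213),(549,208),(638,190)],.084), rayc([(459,30)],.084))
E
```

```text
cam in tool [ 0.07811724 -0.00081004 -0.14315243]
at [ 0.5201 -0.1965  0.0955] rot [ 0.002  0.005 -1.406] shift turned [-0.1104  0.3347  0.0355] unturned [0.3121 0.1637 0.0356] opening 0.06 t 14.2
[[0.62843093 0.14846901 0.084     ]
 [0.62872358 0.17290144 0.084     ]
 [0.62298229 0.21089282 0.084     ]
 [0.5987347  0.33319161 0.084     ]] [[0.47758737 0.11373967 0.084     ]]
```

In the tool's units: 0.045 m is 0.72, -0.04 m is -0.64, -0.176 rad is -0.704.

```bash
echo '[0, 0, -0.704, 0, 0, 0, 0.06, 0, 0, -0.704, 0, 0, 0, 0.06, 0, 0, -0.704, 0, 0, 0, 0.06, 0, 0, -0.704, 0, 0, 0, 0.06, 0, 0, -0.704, 0, 0, 0, 0.06, 0, 0, -0.704, 0, 0, 0, 0.06, 0, 0, -0.704, 0, 0, 0, 0.06, 0, 0, -0.696, 0, 0, 0, 0.06, 0, 0, 0, -0.64, 0.72, 0, 0.06, 0, 0, 0, -0.64, 0.72, 0, 0.06]' > next.json && python3 inch.py next.json
echo '[0, 0, 0, -0.48, 0.864, 0, 0.06, 0, 0, 0, 0, 0.992, 0, 0.06, 0, 0, 0, 0, 0.992, 0, 0.06, 0, 0, 0, 0, 0.992, 0, 0.06, 0, 0, 0, 0, 0, 0, 0.06, 0, 0, 0, 0, 0, 0, 0.06]' > next.json && python3 inch.py next.json
python3 - <<'E'
from h import *
go(.676,.1195,.0125,82)
im=bot.get_image("wrist");cv2.imwrite("pics/w8.png",im[:,:,::-1])
c=cv2.cvtColor(im,cv2.COLOR_RGB2HSV)[170:330,265:385]
m=(c[...,1]>75).astype(np.uint8);m=cv2.morphologyEx(m,cv2.MORPH_OPEN,np.ones((13,13)))
n,l,st,ce=cv2.connectedComponentsWithStats(m);i=1+st[1:,4].argmax()
p=np.argwhere(l==i)[:,::-1]+[265,170];print(st[1:],ray("wrist",[p.mean(0)],.018),cv2.minAreaRect(p.astype(np.float32)))
E
```

```text
clock: 15.45
tool_pos: [0.6094, -0.1172, 0.0913]
tool_rot: [0.071, 0.998, 0.0, -0.001]
ft_force: [0.9, -0.4, -0.5]
opening: 0.0598
gripper_force: 0.0
clock: 16.2
tool_pos: [0.6717, 0.1158, 0.0913]
tool_rot: [0.069, 0.998, -0.001, -0.002]
ft_force: [-1.0, -0.2, -0.2]
opening: 0.0601
gripper_force: 0.0
at [0.6717 0.1158 0.0913] rot [-0.001 -0.003  0.002] shift turned [-0.0037  0.0043  0.0788] unturned [-0.004   0.0044  0.0788] opening 0.0601 t 16.2
[[  47   52   41   55 2106]] [[0.66952    0.12015713 0.018     ]] ((332.0, 249.0), (54.0, 40.0), 90.0)
```

Biscuit A is confirmed at (.6695,.120) and aligned. I'll descend.

The manual's scale: shifts go in shares of 62.5 mm and turns go in units of 0.25 rad. Converting my numbers, 0.03 m is 0.48, 0.019 m is 0.304.

```bash
echo '[0, 0, 0, -0.064, 0.08, 0.48, 0.06, 0, 0, 0, 0, 0, 0.48, 0.06, 0, 0, 0, 0, 0, 0.304, 0.06, 0, 0, 0, 0, 0, 0, 0.06, 0, 0, 0, 0, 0, 0, 0.06]' > next.json && python3 inch.py next.json; echo '[0, 0, 0, 0, 0, 0, 0.0, 0, 0, 0, 0, 0, 0, 0.0, 0, 0, 0, 0, 0, 0, 0.0, 0, 0, 0, 0, 0, 0, 0.0, 0, 0, 0, 0, 0, -0.56, 0, 0, 0, 0, 0, 0, -0.56, 0, 0, 0, 0, 0, 0, 0, 0]' > next.json && python3 inch.py next.json 35
python3 -c "
from h import *
go(.520,-.252,.08,1.5)"
```

```text
clock: 16.88
tool_pos: [0.6786, 0.1197, 0.0153]
tool_rot: [0.07, 0.998, 0.0, 0.001]
ft_force: [-0.0, 0.2, 0.2]
opening: 0.0598
gripper_force: 0.0
clock: 17.75
tool_pos: [0.6805, 0.1208, 0.0881]
tool_rot: [0.07, 0.998, 0.001, 0.003]
ft_force: [1.4, 0.4, -0.1]
opening: 0.0261
gripper_force: 34.5
at [0.6805 0.1208 0.0881] rot [0.006 0.004 1.405] shift turned [-0.3684 -0.1702  0.0081] unturned [ 0.1073 -0.3914  0.0067] opening 0.0261 t 17.75
```

In the tool's units: -0.053 m is -0.848, -0.024 m is -0.384, 0.176 rad is 0.704.

```bash
echo '[0, 0, 0.704, 0, 0, 0, 0, 0, 0, 0.704, 0, 0, 0, 0, 0, 0, 0.704, 0, 0, 0, 0, 0, 0, 0.704, 0, 0, 0, 0, 0, 0, 0.704, 0, 0, 0, 0, 0, 0, 0.704, 0, 0, 0, 0, 0, 0, 0.704, 0, 0, 0, 0, 0, 0, 0.696, 0, 0, 0, 0, 0, 0, 0, -0.848, -0.384, 0, 0, 0, 0, 0, -0.848, -0.384, 0, 0, 0, 0, 0, -0.848, -0.384, 0, 0, 0, 0, 0, -0.848, -0.384, 0, 0]' > next.json && python3 inch.py next.json
echo '[0, 0, 0, -0.848, -0.4, 0, 0, 0, 0, 0, -0.848, -0.4, 0, 0, 0, 0, 0, -0.848, -0.4, 0, 0, 0, 0, 0, 0, 0, 0, 0, 0, 0, 0, 0, 0, 0, 0]' > next.json && python3 inch.py next.json
python3 -c "
from h import *
go(.520,-.2545,.0165,1.5)"
```

```text
clock: 19.25
tool_pos: [0.5851, -0.0953, 0.0825]
tool_rot: [0.698, 0.716, -0.001, -0.001]
ft_force: [1.2, -0.9, 0.3]
opening: 0.0258
gripper_force: 34.6
clock: 19.88
tool_pos: [0.5154, -0.2545, 0.0831]
tool_rot: [0.698, 0.716, -0.0, -0.001]
ft_force: [0.3, 0.8, -1.0]
opening: 0.026
gripper_force: 34.6
at [ 0.5154 -0.2545  0.0831] rot [-0.002 -0.002 -0.002] shift turned [-0.0001  0.0046  0.0666] unturned [-0.0002  0.0047  0.0666] opening 0.026 t 19.875
```

In the tool's units: 0.03 m is 0.48, 0.025 m is 0.4.

```bash
echo '[0, 0, 0, 0, 0.064, 0.48, 0, 0, 0, 0, 0, 0, 0.4, 0, 0, 0, 0, 0, 0, 0.128, 0, 0, 0, 0, 0, 0, 0.064, 0, 0, 0, 0, 0, 0, 0, 0, 0, 0, 0, 0, 0, 0, 0]' > next.json && python3 inch.py next.json
python3 - <<'E'
from h import *
go(.52,-.2545,.0145,1.5)
im=bot.get_image("wrist");cv2.imwrite("pics/w9.png",im[:,:,::-1])
c=cv2.cvtColor(im,cv2.COLOR_RGB2HSV)[:420,270:380]
m=(c[...,1]>75).astype(np.uint8);m=cv2.morphologyEx(m,cv2.MORPH_OPEN,np.ones((11,11)))
n,l,st,ce=cv2.connectedComponentsWithStats(m)
for i in range(1,n): print(st[i],ray("wrist",[ce[i]+[270,0]],.022))
E
```

```text
clock: 20.62
tool_pos: [0.5213, -0.255, 0.0182]
tool_rot: [0.698, 0.716, 0.0, 0.001]
ft_force: [-0.0, 0.2, -0.1]
opening: 0.0259
gripper_force: 34.6
at [ 0.5213 -0.255   0.0182] rot [0.002 0.001 0.   ] shift turned [ 0.0005 -0.0013  0.0037] unturned [ 0.0005 -0.0013  0.0037] opening 0.0259 t 20.625
[  18    7   70   84 5357] [[ 0.51695876 -0.14819427  0.022     ]]
[  21  140   69   85 5230] [[ 0.5188762  -0.19799651  0.022     ]]
[  24  251   62   82 4692] [[ 0.52009176 -0.24459949  0.022     ]]
```

In the tool's units: 0.003 m is 0.048, -0.06 m is -0.96.

```bash
echo '[0, 0, 0, -0.016, -0.016, 0.048, 0, 0, 0, 0, 0, 0, 0, 0, 0, 0, 0, 0, 0, 0, 0.05, 0, 0, 0, 0, 0, 0, 0.05, 0, 0, 0, 0, 0, 0, 0.05, 0, 0, 0, 0, 0, -0.48, 0.06, 0, 0, 0, 0, 0, -0.8, 0.085, 0, 0, 0, 0, 0, -0.96, 0.085, 0, 0, 0, 0, 0, -0.64, 0.085, 0, 0, 0, 0, 0, 0, 0.085]' > next.json && python3 inch.py next.json
python3 - <<'E'
from h import *
im=bot.get_image("wrist");cv2.imwrite("pics/w10.png",im[:,:,::-1])
c=cv2.cvtColor(im,cv2.COLOR_RGB2HSV)[:400,290:370]
m=(c[...,1]>75).astype(np.uint8);m=cv2.morphologyEx(m,cv2.MORPH_OPEN,np.ones((7,7)))
n,l,st,ce=cv2.connectedComponentsWithStats(m)
for i in range(1,n): print(st[i],ray("wrist",[ce[i]+[290,0]],.022))
go(.478,.215,.20,101.7)
E
```

```text
clock: 21.92
tool_pos: [0.5219, -0.2575, 0.1991]
tool_rot: [0.698, 0.716, 0.001, 0.004]
ft_force: [-0.0, 0.1, -0.4]
opening: 0.085
gripper_force: 0.0
[  16   68   30   37 1037] [[ 0.51446424 -0.14621594  0.022     ]]
[  18  128   29   38 1020] [[ 0.51655915 -0.19696523  0.022     ]]
[  18  182   29   39 1034] [[ 0.51771452 -0.24523367  0.022     ]]
at [ 0.5203 -0.2566  0.1961] rot [ 1.00e-03  4.00e-03 -1.75e+00] shift turned [-0.0542  0.4704 -0.0039] unturned [ 0.4725 -0.0303 -0.005 ] opening 0.0847 t 21.975
```

In the tool's units: -0.175 rad is -0.7.

```bash
echo '[0, 0, -0.7, 0, 0, 0, 0.085, 0, 0, -0.7, 0, 0, 0, 0.085, 0, 0, -0.7, 0, 0, 0, 0.085, 0, 0, -0.7, 0, 0, 0, 0.085, 0, 0, -0.7, 0, 0, 0, 0.085, 0, 0, -0.7, 0, 0, 0, 0.085, 0, 0, -0.7, 0, 0, 0, 0.085, 0, 0, -0.7, 0, 0, 0, 0.085, 0, 0, -0.7, 0, 0, 0, 0.085, 0, 0, -0.7, 0, 0, 0, 0.085]' > next.json && python3 inch.py next.json
echo '[0, 0, 0, -0.112, 0.944, 0, 0.085, 0, 0, 0, -0.112, 0.944, 0, 0.085, 0, 0, 0, -0.112, 0.944, 0, 0.085, 0, 0, 0, -0.112, 0.944, 0, 0.085, 0, 0, 0, -0.112, 0.944, 0, 0.085, 0, 0, 0, -0.112, 0.944, 0, 0.085, 0, 0, 0, -0.096, 0.928, 0, 0.085, 0, 0, 0, -0.096, 0.928, 0, 0.085, 0, 0, 0, 0, 0, 0, 0.085, 0, 0, 0, 0, 0, 0, 0.085]' > next.json && python3 inch.py next.json
python3 - <<'E'
from h import *
np.set_printoptions(precision=4,suppress=True)
go(.478,.215,.116-.019,101.7)
im=bot.get_image("wrist");cv2.imwrite("pics/w11.png",im[:,:,::-1])
# expected pixel of bar centre/ends
c=bot.get_calibration("wrist");a=np.radians(101.7);k=np.array([.478,.215,.123]);d=.022*np.array([np.cos(a),np.sin(a),0])
P=np.array([k,k+d,k-d]);print(cv2.fisheye.projectPoints(P[:,None],c["rvec"],c["tvec"],c["camera_matrix"],np.zeros(4))[0][:,0])
g=cv2.cvtColor(im,cv2.COLOR_RGB2GRAY);u,v=cv2.fisheye.projectPoints(P[:1,None],c["rvec"],c["tvec"],c["camera_matrix"],np.zeros(4))[0][0,0].astype(int)
print("down",v-60,g[v-60:v+60:3,u]);print("across",u-75,g[v,u-75:u+75:3])
E
```

```text
clock: 23.22
tool_pos: [0.5177, -0.2552, 0.1911]
tool_rot: [-0.105, 0.994, 0.001, -0.002]
ft_force: [-0.3, -0.1, -0.3]
opening: 0.0847
gripper_force: 0.0
clock: 24.48
tool_pos: [0.4753, 0.2147, 0.1922]
tool_rot: [-0.103, 0.995, -0.001, -0.002]
ft_force: [0.6, 0.2, -0.4]
opening: 0.085
gripper_force: 0.0
at [0.4753 0.2147 0.1922] rot [-0.001 -0.004  0.002] shift turned [-0.0027 -0.0002  0.0952] unturned [-0.003  -0.0001  0.0952] opening 0.085 t 24.475
[[324.0889 260.5126]
 [359.9197 260.4794]
 [288.2645 260.4168]]
down 200 [ 72 105  59  83 148 140 147 147 144 140 138 154 143  55  52  39  69 104
 128 143 138 129 106  77  77  81  83  79  81  86  83  81  82  80  78  74
  79  82 118 143]
across 249 [146 144 144 143 142 142 140 145 144 143 141 141 142 144 130 133 137 136
 140 139 139 141 137 140 140 138 142 139 141 139 142 142 142 140 146 144
 142 139 130 109 141 145 143 144 141 145 124  88  81  80]
```

```bash
python3 - <<'E'
import cv2
g=cv2.imread("pics/w11.png",0)
for v in(236,242,248,254,258,262,266,270): print(v,g[v,270:384:3])
E
```

```text
236 [132 135 127 137 132  96 116 111 113  88 114 110 111  93 121 114 154 153
 143 138 154 149 110 105  89 113 114 111  95 115 106  95  95 109 113 111
 114 117]
242 [135 142 141 135 137 137 139 139 136 136 135 136  87 104 106  92  88  54
  52  49  42  83 141  86  80 106  84  84  93 110  79  79 107 140 139 137
 142 138]
248 [144 143 149 149 145 146 146 113  75  72  73  71  66  71  73  72  73  71
  69  68  70  68  71  67  69  64  68  66  65  66  61  83  83  98 141 146
 147 147]
254 [141 142 142 140 143 143 143 125 133 133 131 131 131 130 130 130 128 129
 128 128 126 125 123 124 122 123 123 120 119 119 120  79  82  82 141 142
 142 140]
258 [141 137 141 141 140 140 139 126 141 141 143 142 138 142 141 143 143 141
 144 142 141 139 142 142 140 139 138 135 136 132 134  84  82 101 144 142
 141 147]
262 [140 141 141 144 143 144 142 122 129 132 131 130 133 129 130 133 133 134
 130 134 132 133 135 134 133 135 135 135 136 137 133 143 137 141 143 139
 142 147]
266 [144 140 144 140 146 143 142 114  95 100 101 101 101 103 103 102  99 105
 106 107 108 104 106 106 104 106 108 107 107 107 106 141 142 142 142 142
 112  82]
270 [142 139 141 141 139 130  81  79  79  83  79  75  80  80  80  80  78  82
  81  79  76  80  79  79  80  83  79  82  78  81  80  81  80  89  79  80
  81  81]
```

```bash
python3 - <<'E'
from h import *
k=ray("wrist",[(326.5,257)],.118)[0];print(k)
go(k[0],k[1],.097,101.7)
E
```

```text
[0.47724747 0.21637548 0.118     ]
at [0.4757 0.2141 0.1926] rot [-0.001 -0.003  0.   ] shift turned [-0.0019  0.0019  0.0956] unturned [-0.0022  0.002   0.0956] opening 0.085 t 24.525
```

```bash
echo '[0, 0, 0, -0.032, 0.032, 0.64, 0.085, 0, 0, 0, 0, 0, 0.64, 0.085, 0, 0, 0, 0, 0, 0.256, 0.085, 0, 0, 0, 0, 0, 0, 0.085, 0, 0, 0, 0, 0, 0, 0.085]' > next.json && python3 inch.py next.json
echo '[0, 0, 0, 0, 0, 0, 0.03, 0, 0, 0, 0, 0, 0, 0.03, 0, 0, 0, 0, 0, 0, 0.03, 0, 0, 0, 0, 0, 0, 0.03, 0, 0, 0, 0, 0, 0, 0.03]' > next.json && python3 inch.py next.json 60
python3 - <<'E'
from h import *
go(.4772,.2164,.097,101.7)
# lid arc: bar world path
a=np.radians(11.7);f=np.array([np.cos(a),np.sin(a)]);r=np.hypot(.136,.034);p=np.arctan2(.034,.136)
for q in range(0,61,10):
    t=p+np.radians(q);print(q,"fwd %.4f up %.4f"%(r*np.cos(p)-r*np.cos(t),r*np.sin(t)-r*np.sin(p)))
E
```

```text
clock: 25.15
tool_pos: [0.4796, 0.2176, 0.0998]
tool_rot: [-0.102, 0.995, 0.0, 0.001]
ft_force: [0.1, 0.8, 0.4]
opening: 0.0847
gripper_force: 0.0
clock: 25.78
tool_pos: [0.4789, 0.2167, 0.0995]
tool_rot: [-0.103, 0.995, -0.001, 0.001]
ft_force: [-0.3, -4.7, 4.9]
opening: 0.0424
gripper_force: 60.0
at [0.4789 0.2167 0.0995] rot [-0.002  0.001  0.001] shift turned [0.0018 0.0001 0.0025] unturned [0.0018 0.0001 0.0025] opening 0.0424 t 25.775
0 fwd 0.0000 up 0.0000
10 fwd 0.0080 up 0.0231
20 fwd 0.0198 up 0.0445
30 fwd 0.0352 up 0.0634
40 fwd 0.0537 up 0.0795
50 fwd 0.0746 up 0.0920
60 fwd 0.0974 up 0.1008
```

In the tool's units: -0.0115 m is -0.184, -0.0107 m is -0.1712.

```bash
echo '[0, 0, 0, -0.064, 0, -0.184, 0.03, 0, 0, 0, -0.064, 0, -0.184, 0.03, 0, 0, 0, -0.096, 0, -0.1712, 0.03, 0, 0, 0, -0.096, 0, -0.1712, 0.03, 0, 0, 0, -0.1232, 0, -0.152, 0.03, 0, 0, 0, -0.1232, 0, -0.152, 0.03, 0, 0, 0, 0, 0, 0, 0.03, 0, 0, 0, 0, 0, 0, 0.03]' > next.json && python3 inch.py next.json 50; python3 -c "
from h import *
go(.4789+.0352*.979,.2167+.0352*.203,.0995+.0634,101.7)"
```

```text
clock: 26.78
tool_pos: [0.5124, 0.2239, 0.161]
tool_rot: [-0.102, 0.995, -0.001, -0.001]
ft_force: [1.8, -5.6, -7.7]
opening: 0.0421
gripper_force: 57.2
at [0.5124 0.2239 0.161 ] rot [-0.002 -0.002  0.001] shift turned [-0.0009 -0.0003 -0.0019] unturned [-0.0009 -0.0003 -0.0019] opening 0.0421 t 26.775
```

Force is consistent with the lid being lifted, and the tool is on the arc. I'll continue.

```bash
echo '[0, 0, 0, -0.1488, 0, -0.128, 0.03, 0, 0, 0, -0.1488, 0, -0.128, 0.03, 0, 0, 0, -0.168, 0, -0.1008, 0.03, 0, 0, 0, -0.168, 0, -0.1008, 0.03, 0, 0, 0, -0.1824, 0, -0.08, 0.03, 0, 0, 0, -0.1824, 0, -0.08, 0.03, 0, 0, 0, 0, 0, 0, 0.03, 0, 0, 0, 0, 0, 0, 0.03, 0, 0, 0, 0, 0, 0, 0.03, 0, 0, 0, 0, 0, 0, 0.03]' > next.json && python3 inch.py next.json; python3 - <<'E'
from h import *
go(.4789+.0974*.979,.2167+.0974*.203,.0995+.1008,101.7)
im=bot.get_image("scene");cv2.imwrite("pics/s2.png",im[:,:,::-1])
s=bot.get_state();c=bot.get_calibration("scene")
# grasp height/forward -> lid angle
f=(s["tool_pos"][:2]-[.4789,.2167])@[.979,.203]; u=s["tool_pos"][2]-.0995
print("lid deg",np.degrees(np.arctan2(.034+u,.136-f))-14.04,"r",np.hypot(.034+u,.136-f),s["ft_force"],s["gripper_force"])
# frame change inside the projected lid, to show that the lid really stands open
a=cv2.imread("pics/scene0.png",0).astype(int);g=cv2.cvtColor(im,cv2.COLOR_RGB2GRAY).astype(int)
h=np.array([.4772+.979*.136,.2164+.203*.136,.082])
for q in(0,40,60):
    t=np.radians(q);F=np.array([.979,.203,0]);Y=np.array([-.203,.979,0])
    P=np.array([h-F*.158*np.cos(t)+[0,0,.158*np.sin(t)]+s_*Y*.095 for s_ in(-1,0,1)])
    print(q,cv2.projectPoints(P,c["rvec"],c["tvec"],c["camera_matrix"],None)[0][:,0].round(1).tolist())
E
```

```text
clock: 28.02
tool_pos: [0.5733, 0.2372, 0.1993]
tool_rot: [-0.102, 0.995, -0.0, -0.001]
ft_force: [1.1, -5.0, -14.7]
opening: 0.0424
gripper_force: 53.3
at [0.5733 0.2372 0.1993] rot [-0.    -0.001  0.001] shift turned [-0.0008 -0.0009 -0.001 ] unturned [-0.0008 -0.0009 -0.001 ] opening 0.0424 t 28.025
lid deg 59.57580789939251 r 0.1395127127745545 [  0.80049857  -4.00425668 -14.20045467] 53.30777049064636
0 [[255.2, 240.2], [227.4, 233.2], [200.9, 226.5]]
40 [[262.2, 201.7], [234.1, 195.5], [207.2, 189.7]]
60 [[270.5, 185.4], [242.5, 179.7], [215.8, 174.3]]
```

```bash
python3 - <<'E'
import cv2,numpy as np
a=cv2.imread("pics/scene0.png").astype(int);b=cv2.imread("pics/s2.png").astype(int)
d=np.abs(a-b).max(2)
for u in(225,235,245,255,262,268,272,276): print(u,(np.where(d[140:250,u]>25)[0]+140)[[0,-1]] if (d[140:250,u]>25).any() else None, d[160:215:3,u])
# tray region unchanged check
print((np.abs(a-b).max(2)[280:315,318:392]>25).sum())
E
```

```text
225 [178 237] [  4   3   3   3   4   5  43  45  22  73  69  76  77  94 101   7   7   7
  57]
235 [144 238] [ 98  96  12   3   3   1   3  71  45  25  52  68  71  79  93 102 106  26
  63]
245 [140 242] [123  95  61  79  78  30  13  34  76  39  24  30  53  68  83  91 100  66
  70]
255 [140 241] [ 96 100 121  39  40  47  24  39  41  58  50  48  53  69  72  79  74  79
  82]
262 [140 244] [112 101  98  90  22  29  31   6   4  56  50  39  54  69  80  72  75  93
  81]
268 [151 240] [ 96 118  36   8   5   2   1   3   3  78  40  44  72  71  79  76  75  89
  32]
272 [151 238] [ 5  3  3  4  1  3  2  2  2  2 20 35 63 76 84 77 96 77 34]
276 [197 230] [  4   3   1   2   4   3   3   3   4   3   1   6   5  61  56  60 108 101
  44]
449
```

The lid's front edge appears at rows 178 to 187, where a lid opened to about 58–60° would put it. Grip and pose are steady, so I'll hand in.

```bash
python3 -c "
from workcell import bot
print(bot.hand_in())"
```

```text
the job is handed in; nothing more can be done
None
```

The job is handed in, with no verdict returned: by my measurements the three biscuits lie flat in pockets 1, 2 and 3, filled in that order, and the gripper is still holding the knob with the lid about 59° open, at about 28 s on the clock.

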